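# Sort dyed bamboo clips from around a tea shelf

## Task

Sort the four dyed bamboo clips by colour: both red ones into the black plastic caddy and both green ones into the white ceramic tray, each lying inside with nothing sticking up over the rim. Two of them lie under the shelf board, where you can only get at them with a slanted hand. Do not bump the shelf, and leave the bowl, the cups, the tea tin and the whisk on its holder standing where they are.

Things in the scene. Friction and masses are not known exactly. Their poses are not given: they have to be found in the camera images.
- red_a: Red dyed spring-loaded bamboo clip, closed: in effect a solid bar 120 long (its x) x 22 wide (y) x 26 high (z), 45 g. Origin at its centre, 13 above what it lies on. Lies flat, its x axis at a yaw of 50 to 88 degrees (ahead and to the left), as the shelf's. Two of the four clips lie in the open, two under the shelf board with about 20 to 30 of the near end peeping out; any colour in any place
- red_b: Red dyed spring-loaded bamboo clip, closed: in effect a solid bar 120 long (its x) x 22 wide (y) x 26 high (z), 45 g. Origin at its centre, 13 above what it lies on. Lies flat, its x axis at a yaw of 50 to 88 degrees (ahead and to the left), as the shelf's. Two of the four clips lie in the open, two under the shelf board with about 20 to 30 of the near end peeping out; any colour in any place
- green_a: Green dyed spring-loaded bamboo clip, closed: in effect a solid bar 120 long (its x) x 22 wide (y) x 26 high (z), 45 g. Origin at its centre, 13 above what it lies on. Lies flat, its x axis at a yaw of 50 to 88 degrees (ahead and to the left), as the shelf's. Two of the four clips lie in the open, two under the shelf board with about 20 to 30 of the near end peeping out; any colour in any place
- green_b: Green dyed spring-loaded bamboo clip, closed: in effect a solid bar 120 long (its x) x 22 wide (y) x 26 high (z), 45 g. Origin at its centre, 13 above what it lies on. Lies flat, its x axis at a yaw of 50 to 88 degrees (ahead and to the left), as the shelf's. Two of the four clips lie in the open, two under the shelf board with about 20 to 30 of the near end peeping out; any colour in any place
- caddy: Black plastic caddy, open topped, heavy and firmly standing, outside 180 (x) x 150 (y) x 55 high, walls and floor 5 thick. Origin at the centre of its underside, z up. Stands on the right of the robot, near or far
- tray: White ceramic tray, open topped, heavy and firmly standing, outside 180 (x) x 150 (y) x 55 high, walls and floor 5 thick. Origin at the centre of its underside, z up. Stands on the right of the robot, near or far
- shelf: Narrow open shelf of brown wood, fixed, turned 63 to 75 degrees to the left: one board 130 deep (x) x 440 long (y), 18 thick, underside 250 above the cabinet top, on two end panels 12 thick (at y = +-214, full depth); open front and back. Origin under the board's middle, at cabinet-top height. An undyed clip clamped to the far edge at y = +70 is part of it
- shelf_edge (a point): Middle of the lower edge of the shelf board on the robot's side (250 above the cabinet top); x points in under the board, y along the edge
- whisk: Bamboo whisk upright on its white porcelain holder, one piece, loose, 118 high, up to 54 diameter; stands in the open beside the clips. Origin at the centre of its foot
- bowl: Dark tea bowl, loose, 100 diameter, 70 high, under the shelf board between the two clips there. Origin at the centre of its foot
- cup_a: Small white ceramic cup, loose, 66 diameter, 55 high, on top of the shelf board. Origin at the centre of its foot
- cup_b: Small white ceramic cup, the same as cup_a, on top of the shelf board
- tin: Dark red closed tea tin, loose, 68 diameter, 85 high, on top of the shelf board. Origin at the centre of its foot
Mind the look-alikes: they are no part of the job. What is shaped like the green_b but blue or purple is not meant.

How it is judged:
By the outcome, as a careful person would: the job done as asked, in the order asked, and still so for the second after the job is handed in, with the robot touching nothing.
It also fails if it takes over 72 s, if anything falls off the work surface, if the arm or the gripper's body presses on something with over 40 N, if the wrist force passes 120 N, or if a joint passes its speed limit or range.

## Robot

A 6-joint arm with a two-finger parallel gripper is mounted at the origin on the work surface. World frame = base frame: x ahead of the robot, y to its left, z up, the work surface at z = 0. Lengths are in mm, angles in rad, forces in N, time in s.
With the tool pointing down it reaches from about 275 to 750 mm from the base axis. Payload 10.2 kg.
Tool frame: the origin (TCP) lies midway between the tips of the shut fingers; the grasp point (between the pads) lies grasp_offset behind it (grasp_offset is the distance from the TCP to the grasp point, in mm); x points along the fingers, z is the direction in which the jaws open and shut, and the axes are right-handed (so a half turn about x gives the same grasp; the last joint's range is limited). The gripper opens to 85 mm and grips with 20 to 120 N. Pads are 22 mm wide; open, the fingers measure 114 mm over their backs; the gripper's body (76 mm by 85 mm) begins 54 mm behind the grasp point. The pads swing forward as they close: fully open they stand 13 mm farther back than shut.
Start: joints at [1, 0.313, 1.498, -0, 1.331, -0.223], TCP at [178.949, 493.567, 231.294] pointing down, gripper open.
Joint ranges: [-2.94, 2.94], [-0.97, 2.17], [0.19, 2.56], [-1.23, 4.37], [0.02, 3.11], [-2.88, 2.88]. Speed limits (rad/s): [2.39, 2.39, 3.01, 3.14, 3.14, 3.14].

## Interface

Orientations are given as a unit quaternion [w, x, y, z].
In Python, from rig import sense, capture, calibration, finish_job, grasp_offset gives the robot as it stands.
- The arm moves only by the shell command python3 -m jog 'ROWS' [FORCE]. ROWS is JSON, a list of rows, each an object with "linear": the shift along the tool's x, y, z scaled (see below), a list of three; "rotation": the turn, a rotation vector about the tool's x, y, z scaled (see below), a list of three; "grip": the finger opening in mm, from 0 to 85.4. A call has 1 to 20 rows; each row is the pose to reach, as a shift and turn from the pose measured when the call began, along the tool's axes at that moment; what a row does not reach only later rows make up. The controller multiplies each number of a shift by 0.3 m and each number of a turn by 0.5 rad. A row lasts 1/12 s, in which the tool goes at most 41.7 mm and 7.16 degrees, less where a joint would pass 70% of its speed; a pose out of reach is approached as far as the arm can. A call with a number of a shift or a turn outside -1 to 1 is refused whole. A call with a gripper value outside its range is refused whole. The fingers move at their own pace and stop on an object; FORCE is the grip in N (left out, the last holds). Time passes only in rows, so rows that repeat a pose let the fingers close. It gives the time, the measured TCP pose, the force and the opening at its end, in the units of the state.
- sense(): the state, without advancing time (a new reading comes with each control period).
- capture(name): name is "scene" or "top"; returns (picture, depth): 384x512x3 uint8, red, green, blue; 384x512 float32, mm along the optical axis (not along the pixel's ray), 0 where there is no reading.
- calibration(name): a dict with "intrinsics" (3x3 intrinsics, pixels), "world_from_camera" (4x4, takes a point from camera to world coordinates). Camera axes: x right, y up, looking along -z (the intrinsics and any distortion apply to the point x, -y, -z); pixel columns grow to the right and rows downward; lengths in mm; the calibration is good to about 2 mm. A picture is of the moment at which its call begins. calibration takes no time and is no camera call.
- finish_job(): hands the job in, once; it reports no verdict.
The state is a dict: "time_s": time; "joints": joint angles; "dq": joint speeds; "tau": joint torques, N m; "eef_pos": TCP position; "ee_rot": TCP orientation; "force": force on the tool from outside, world axes, zero at the start; "wrist_torque": the same for the moment, N m; "grip_width": opening from 0.0 (shut) to 1.0 (fully open).
Only numpy, scipy, OpenCV 4.12 (cv2) and the standard library are available. Lean on these libraries where they do the work, as an engineer would, in place of code of your own. Each camera call takes 0.05 s, during which the arm holds its last target.

## Working session

There is one attempt and no reset: what is moved stays moved. The work goes in short steps, Python scripts to look and compute and a shell command to move; the robot and the scene stay as the last step left them, time stands still between calls to the robot, and variables do not carry over. Pictures are saved under pics/ and viewed, and the job is handed in when it is done.

```bash
ls; mkdir -p pics; python3 - <<'E'
from rig import *
import cv2,numpy as np
print(sense()); print(grasp_offset)
for n in ("scene","top"):
    p,d=capture(n); cv2.imwrite(f"pics/{n}0.png",p[:,:,::-1]); np.savez(f"pics/{n}0.npz",p=p,d=d)
    print(n,calibration(n))
E
```

```text
pics
{'time_s': 0.0, 'joints': array([ 9.99603228e-01,  3.13470131e-01,  1.49848224e+00,  2.39141149e-06,
        1.33098739e+00, -2.23394438e-01]), 'dq': array([ 1.05704869e-04,  9.45472961e-04, -8.11280037e-05, -2.93373507e-04,
       -2.24962637e-03,  6.64725350e-04]), 'tau': array([ 2.02482486e-03, -4.12233567e+01, -2.59766400e+01,  1.02347417e-04,
        3.73996503e-03, -2.05337614e-06]), 'eef_pos': array([178.79358627, 493.32970817, 230.70777564]), 'ee_rot': array([ 0.5785297 , -0.40612592,  0.57941203,  0.40576697]), 'force': array([0.45259232, 0.32774508, 0.34575336]), 'wrist_torque': array([ 0.00881066,  0.01552368, -0.01422355]), 'grip_width': 0.9988194150664378}
18.700000000000003
scene {'intrinsics': array([[422.86896635,   0.        , 258.6481487 ],
       [  0.        , 422.86896635, 189.30352585],
       [  0.        ,   0.        ,   1.        ]]), 'world_from_camera': array([[ 7.90595734e-01, -4.41328532e-01,  4.24484996e-01,
         1.04493320e+03],
       [ 6.12287877e-01,  5.60846355e-01, -5.57274549e-01,
        -6.66568177e+02],
       [ 7.87029630e-03,  7.00485898e-01,  7.13622845e-01,
         1.08131806e+03],
       [ 0.00000000e+00,  0.00000000e+00,  0.00000000e+00,
         1.00000000e+00]])}
top {'intrinsics': array([[467.09059702,   0.        , 248.87229123],
       [  0.        , 467.09059702, 196.86131614],
       [  0.        ,   0.        ,   1.        ]]), 'world_from_camera': array([[ 2.10966352e-02,  9.88185295e-01, -1.51804987e-01,
         3.15381660e+02],
       [-9.99774867e-01,  2.11965315e-02, -9.60342782e-04,
         6.51114416e+01],
       [ 2.26874259e-03,  1.51791071e-01,  9.88409998e-01,
         1.47895896e+03],
       [ 0.00000000e+00,  0.00000000e+00,  0.00000000e+00,
         1.00000000e+00]])}
```

View pics/scene0.png

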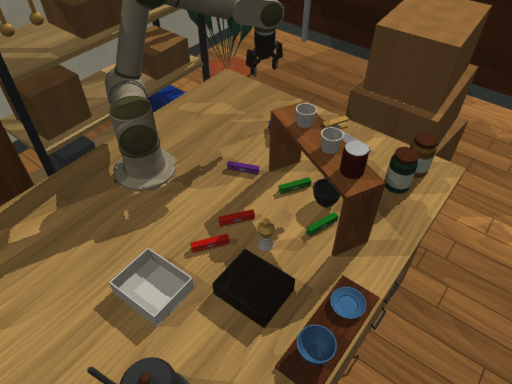

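View pics/top0.png

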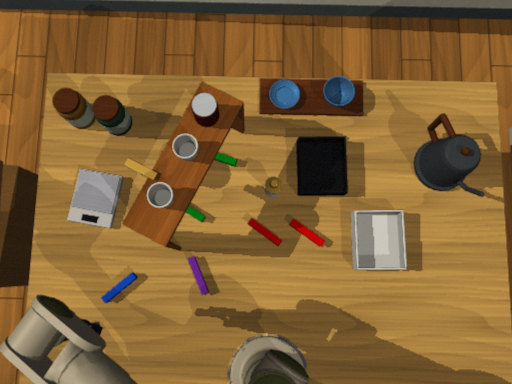

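Scene picture: reds in the open at (237,217) and (210,243); greens by the shelf at (295,186) and (322,224); bowl at (327,192); whisk at (266,235). Tray is white at (152,285), caddy black at (254,287). The purple clip at (243,168) is a decoy. Top picture: reds (265,231) and (307,232), greens (196,213) and (227,159), caddy (322,166), tray (379,240). Next I measure.

```bash
cat > h.py <<'E'
import numpy as np,cv2
from rig import *
def cloud(n,d):
    c=calibration(n);K=c["intrinsics"];T=c["world_from_camera"]
    v,u=np.mgrid[0:384,0:512]
    x=(u-K[0,2])/K[0,0]*d; y=(v-K[1,2])/K[1,1]*d
    P=np.stack([x,-y,-d],-1)
    return P@T[:3,:3].T+T[:3,3]
def mask(p,col):
    h=cv2.cvtColor(p,cv2.COLOR_RGB2HSV); H,S,V=h[...,0],h[...,1],h[...,2]
    if col=="red": return ((H<5)|(H>174))&(S>190)&(V>70)
    if col=="green": return (H>50)&(H<75)&(S>150)&(V>50)
    if col=="purple": return (H>125)&(H<155)&(S>100)&(V>50)
    if col=="blue": return (H>105)&(H<122)&(S>150)&(V>80)
def blobs(m,mn=25):
    k,l,s,c=cv2.connectedComponentsWithStats(m.astype(np.uint8))
    return [(l==i,c[i],s[i,4]) for i in range(1,k) if s[i,4]>=mn]
E
python3 - <<'E'
from h import *
np.set_printoptions(precision=1,suppress=True)
for n in("scene","top"):
    z=np.load(f"pics/{n}0.npz");p,d=z["p"],z["d"];C=cloud(n,d)
    for col in("red","green","purple"):
        for b,c,a in blobs(mask(p,col)):
            Q=C[b&(d>0)]
            if len(Q)<10: continue
            zt=np.percentile(Q[:,2],90); Tq=Q[abs(Q[:,2]-zt)<4]
            r=cv2.minAreaRect(Tq[:,:2].astype(np.float32))
            bx=cv2.boxPoints(r)
            m=Q[:,:2].mean(0);w,V=np.linalg.eigh(np.cov((Q[:,:2]-m).T))
            e=V[:,1]; e=e*np.sign(e[1]); t=(Q[:,:2]-m)@e
            print(n,col,c,a,"z",np.percentile(Q[:,2],[5,50,90]),"rect",np.array(r[0]),np.array(r[1]),"yaw",np.degrees(np.arctan2(e[1],e[0])),"near/far",m+e*t.min(),m+e*t.max())
            print("   ",bx.ravel())
E
```

```text
scene red [235.9 217. ] 273 z [ 8.  25.5 29.2] rect [433.2  14.3] [116.3  24.1] yaw 54.88000431695903 near/far [401.2 -34.3] [468.2  60.8]
    [389.8 -26.2 409.4 -40.1 476.7  54.7 457.1  68.7]
scene red [209.6 242.2] 320 z [ 7.5 25.3 28.6] rect [ 434.6 -115.5] [116.1  24.4] yaw 55.66542395066476 near/far [ 403.7 -164.7] [469.3 -68.7]
    [ 393.2 -157.9  413.8 -171.   476.1  -73.1  455.5  -60. ]
scene green [293.  184.1] 158 z [ 9.7 26.5 30. ] rect [499. 258.] [117.5  24. ] yaw 60.25159419948094 near/far [469.5 206.6] [527.8 308.8]
    [457.2 215.1 477.3 202.1 540.8 300.9 520.7 313.9]
scene green [320.9 222.5] 197 z [15.1 27.3 30. ] rect [670.4 168.3] [115.5  21. ] yaw 72.61694770035494 near/far [652.5 110.4] [688.8 226.2]
    [642.8 116.5 662.9 110.1 697.9 220.1 677.9 226.5]
scene purple [243.  166.7] 206 z [ 7.8 25.4 29.4] rect [295.4 218.2] [116.4  25.7] yaw 24.16909173904033 near/far [243.2 192.9] [350.1 240.9]
    [237.4 204.6 248.5 181.5 353.4 231.8 342.3 254.9]
top red [264.7 231.8] 252 z [21.5 26.5 31.3] rect [430.2  16.2] [113.4  20.6] yaw 55.02718110086841 near/far [396.3 -3
[... 153 characters left out ...]
yaw 55.55453846132921 near/far [ 398.2 -163.1] [464.6 -66.2]
    [ 390.6 -156.6  408.2 -168.4  473.2  -71.9  455.6  -60.1]
top green [225.6 159. ] 159 z [11.3 26.  30.2] rect [660.4 143.5] [64.9 20.4] yaw 72.97174227448943 near/far [649.7 112.7] [669.3 176.6]
    [640.2 116.2 659.4 109.5 680.7 170.8 661.4 177.5]
top green [195.1 213.6] 126 z [20.1 26.5 30.5] rect [482.2 233.7] [57.8 19.6] yaw 58.900996314539526 near/far [467.2 209. ] [498.  260.1]
    [459.  213.9 475.9 203.9 505.4 253.5 488.5 263.5]
top purple [197.8 275.1] 292 z [12.  26.2 30.6] rect [293.2 218.9] [116.6  20. ] yaw 24.297486494714008 near/far [238.8 193.9] [347.3 242.9]
    [236.1 203.5 244.4 185.4 350.3 234.2 341.9 252.4]
```

```bash
python3 - <<'E'
from h import *
np.set_printoptions(precision=1,suppress=True)
# table height, shelf top, tall objects
z=np.load("pics/top0.npz");p,d=z["p"],z["d"];C=cloud("top",d)
z2=np.load("pics/scene0.npz");p2,d2=z2["p"],z2["d"];C2=cloud("scene",d2)
print("zero depth",(d==0).sum(),(d2==0).sum())
print("table",np.median(C[290:340,400:480,2]),np.median(C2[200:215,150:180,2]))
def near(u,v,r=3): return np.median(C[v-r:v+r+1,u-r:u+r+1].reshape(-1,3),0)
for nm,(u,v) in dict(caddyfloor=(322,166),trayfloor=(379,240),board=(172,165),whisk=(272,183),tin=(204,105)).items(): print(nm,near(u,v))
# shelf board in both
for n,CC,pp in(("top",C,p),("scene",C2,p2)):
    m=(abs(CC[...,2]-268)<5)&(CC[...,1]>150)&(CC[...,0]<1000)
    for b,c,a in blobs(m,300):
        Q=CC[b]; r=cv2.minAreaRect(Q[:,:2].astype(np.float32)); print(n,"board",np.median(Q[:,2]),r,cv2.boxPoints(r).ravel())
    m=(CC[...,2]>45)&(CC[...,2]<65)&(CC[...,1]<150)&(CC[...,1]>-400)&(CC[...,0]>150)
    for b,c,a in blobs(m,60):
        Q=CC[b]; r=cv2.minAreaRect(Q[:,:2].astype(np.float32)); print(n,"rim",c,np.median(Q[:,2]),r)
    m=(CC[...,2]>15)&(CC[...,2]<130)&(CC[...,0]>200)&(CC[...,1]>0)&(CC[...,0]<700)
    for b,c,a in blobs(m,30):
        Q=CC[b]; print(n,"obj",c,a,Q.min(0),Q.max(0))
E
```

```text
zero depth 829 1019
table 1.4897912674136933 0.9529996292448004
caddyfloor [ 646.7 -167.2    5.3]
trayfloor [ 412.9 -345.4    6.1]
board [582.  271.8 268.5]
whisk [567.5  -1.1 117.5]
tin [718.4 183.9 353.3]
top board 268.7220111945977 ((594.3070678710938, 242.93170166015625), (133.3145294189453, 440.2162170410156), 63.80392074584961) [367.4 280.3 762.4  86.  821.2 205.6 426.2 399.9]
top rim [341.3  85.2] 57.04336331475815 ((890.1366577148438, -215.88023376464844), (94.50053405761719, 76.53076171875), 56.66835021972656)
top rim [322.5 162.3] 55.51322870589547 ((644.0082397460938, -159.613525390625), (181.53817749023438, 151.2424774169922), 1.513369083404541)
top rim [365.3 233.8] 55.11802008772861 ((412.3682861328125, -329.1322937011719), (179.6297607421875, 142.91555786132812), 1.2527457475662231)
top obj [225.2 158.4] 155 [642.3 110.   15.2] [682.7 180.8  34.1]
top obj [ 94.5 197.8] 2363 [434.6 471.8  15. ] [620.9 636.1  42.8]
top obj [268.3 185.4] 105 [545.4   0.1  15.6] [593.9  18.8 123.6]
top obj [194.7 213.3] 136 [462.  205.5  16.2] [505.4 265.5  34.7]
top obj [259.  227.6] 185 
[... 833 characters left out ...]
951294)
scene rim [318.  336.5] 55.86907385913128 ((878.8509521484375, -198.47549438476562), (93.59119415283203, 72.90715789794922), 15.282784461975098)
scene obj [415.  71.] 2205 [ 326.2 1111.2   15.1] [ 700.  1678.7  130. ]
scene obj [348.2 137.7] 87 [485.2 571.3  21.7] [566.1 628.1  36.7]
scene obj [283.1 153.3] 671 [367.5 272.2  15.3] [435.7 394.7 129.9]
scene obj [242.6 165.9] 182 [235.4 185.4  15.1] [350.9 252.   32.9]
scene obj [294.4 183.7] 193 [457.7 202.6  15.3] [536.4 314.9  32.4]
scene obj [324.6 192.7] 492 [573.9 217.8  15. ] [671.7 312.6  74.9]
scene obj [241.9 214.6] 154 [409.7   0.6  15.7] [475.1  67.2  32.8]
scene obj [321.5 222.3] 230 [642.8 109.9  15. ] [698.2 228.4  33.2]
```

```bash
cat > plan.py <<'E'
from h import *
from scipy.spatial.transform import Rotation as Ro
np.set_printoptions(precision=3,suppress=True)
def Rt(yaw,tilt,sign):
    a,t=np.radians(yaw),np.radians(tilt)
    x=np.array([np.cos(a)*np.sin(t),np.sin(a)*np.sin(t),-np.cos(t)])
    z=sign*np.array([-np.sin(a),np.cos(a),0]); y=np.cross(z,x)
    return Ro.from_matrix(np.c_[x,y,z])
def cur():
    s=sense(); q=s["ee_rot"]; return s["eef_pos"],Ro.from_quat([q[1],q[2],q[3],q[0]]),s
def plan(wps):
    """wps: list of (grasp-tcp pos, yaw, tilt, sign)"""
    p,R,s=cur()
    print("t",round(s["time_s"],2),"p",p.round(1),"x",R.as_matrix()[:,0],"z",R.as_matrix()[:,2],"zyaw",np.degrees(np.arctan2(*R.as_matrix()[[1,0],2])).round(1),"q",s["joints"],"F",s["force"].round(1),"w",round(s["grip_width"]*85.4,1))
    for w in wps:
        T,yaw,tilt,sg=w
        T=np.array(T,float)
        l=R.inv().apply(T-p)/300; r=(R.inv()*Rt(yaw,tilt,sg)).as_rotvec()/.5
        print(w,"lin",l.round(3),"rot",r.round(3),"" if max(abs(r).max(),abs(l).max())<=1 else "OVER")
E
python3 -c "
from plan import *
plan([((250,250,230),55,0,1),((250,250,230),55,0,-1),((431.7,15.2,110),55,0,1),((431.7,15.2,110),55,0,-1)])"
```

```text
t 0.1 p [178.8 493.4 230.8] x [-0.001 -0.001 -1.   ] z [ 0.341  0.94  -0.001] zyaw 70.1 q [ 1.     0.313  1.498  0.     1.331 -0.223] F [-0.5 -0.3  0.4] w 85.4
((250, 250, 230), 55, 0, 1) lin [ 0.003 -0.5   -0.682] rot [-2.615 -0.002 -0.002] OVER
((250, 250, 230), 55, 0, -1) lin [ 0.003 -0.5   -0.682] rot [ 3.668 -0.002  0.002] OVER
((431.7, 15.2, 110), 55, 0, 1) lin [ 0.404 -1.336 -1.211] rot [-2.615 -0.002 -0.002] OVER
((431.7, 15.2, 110), 55, 0, -1) lin [ 0.404 -1.336 -1.211] rot [ 3.668 -0.002  0.002] OVER
```

```bash
python3 -m jog '[{"linear":[0.003,-0.5,-0.682],"rotation":[1,0,0],"grip":50},{"linear":[0.003,-0.5,-0.682],"rotation":[1,0,0],"grip":50},{"linear":[0.003,-0.5,-0.682],"rotation":[1,0,0],"grip":50},{"linear":[0.003,-0.5,-0.682],"rotation":[1,0,0],"grip":50},{"linear":[0.003,-0.5,-0.682],"rotation":[1,0,0],"grip":50},{"linear":[0.003,-0.5,-0.682],"rotation":[1,0,0],"grip":50},{"linear":[0.003,-0.5,-0.682],"rotation":[1,0,0],"grip":50}]' 40
python3 -c "
from plan import *
plan([((431.7,15.2,110),55,0,-1),((340,130,170),55,0,-1)])"
```

```text
time_s: 0.68
eef_pos: [251.3, 245.5, 229.9]
ee_rot: [0.662, -0.249, 0.663, 0.247]
force: [-1.0, -0.4, -1.1]
grip_width: 0.586
t 0.68 p [251.3 245.5 229.9] x [-0.    -0.002 -1.   ] z [ 0.754  0.657 -0.002] zyaw 41.1 q [ 0.438 -0.084  1.951 -0.002  1.276 -0.278] F [-1.  -0.4 -1.1] w 50.1
((431.7, 15.2, 110), 55, 0, -1) lin [ 0.401 -0.973 -0.051] rot [ 2.656 -0.001  0.005] OVER
((340, 130, 170), 55, 0, -1) lin [ 0.201 -0.484 -0.03 ] rot [ 2.656 -0.001  0.005] OVER
```

```bash
python3 -m jog '[{"linear":[0.4,-0.973,-0.051],"rotation":[1,0,0],"grip":50},{"linear":[0.4,-0.973,-0.051],"rotation":[1,0,0],"grip":50},{"linear":[0.4,-0.973,-0.051],"rotation":[1,0,0],"grip":50},{"linear":[0.4,-0.973,-0.051],"rotation":[1,0,0],"grip":50},{"linear":[0.4,-0.973,-0.051],"rotation":[1,0,0],"grip":50},{"linear":[0.4,-0.973,-0.051],"rotation":[1,0,0],"grip":50}]'
python3 -c "
from plan import *
plan([((431.7,15.2,100),55,0,-1),((431.7,15.2,50),55,0,-1)])"
```

```text
time_s: 1.18
eef_pos: [392.6, 64.8, 135.8]
ee_rot: [0.703, -0.077, 0.703, 0.075]
force: [1.8, 1.2, 0.2]
grip_width: 0.587
t 1.18 p [392.6  64.8 135.8] x [-0.    -0.002 -1.   ] z [ 0.977  0.214 -0.001] zyaw 12.4 q [-0.132  0.148  1.983 -0.003  1.01  -0.346] F [1.8 1.2 0.2] w 50.2
((431.7, 15.2, 100), 55, 0, -1) lin [ 0.12  -0.189  0.092] rot [1.653 0.001 0.005] OVER
((431.7, 15.2, 50), 55, 0, -1) lin [ 0.286 -0.189  0.092] rot [1.653 0.001 0.005] OVER
```

```bash
python3 -m jog '[{"linear":[0.12,-0.189,0.092],"rotation":[1,0,0],"grip":50},{"linear":[0.12,-0.189,0.092],"rotation":[1,0,0],"grip":50},{"linear":[0.12,-0.189,0.092],"rotation":[1,0,0],"grip":50},{"linear":[0.12,-0.189,0.092],"rotation":[1,0,0],"grip":50},{"linear":[0.12,-0.189,0.092],"rotation":[1,0,0],"grip":50}]'
python3 -c "
from plan import *
plan([((431.7,15.2,60),55,0,-1),((431.7,15.2,5),55,0,-1)])"
```

```text
time_s: 1.6
eef_pos: [431.6, 15.1, 99.3]
ee_rot: [0.699, 0.101, 0.7, -0.103]
force: [-0.4, 0.0, 0.0]
grip_width: 0.585
t 1.6 p [431.6  15.1  99.3] x [-0.002 -0.002 -1.   ] z [ 0.958 -0.285 -0.001] zyaw -16.6 q [-0.236  0.279  1.932 -0.003  0.932  0.055] F [-0.4  0.   0. ] w 49.9
((431.7, 15.2, 60), 55, 0, -1) lin [0.131 0.001 0.   ] rot [ 0.643 -0.001  0.005] 
((431.7, 15.2, 5), 55, 0, -1) lin [0.314 0.001 0.   ] rot [ 0.643 -0.001  0.005]
```

```bash
python3 -m jog '[{"linear":[0.13,0,0],"rotation":[0.643,0,0.005],"grip":50},{"linear":[0.13,0,0],"rotation":[0.643,0,0.005],"grip":50},{"linear":[0.13,0,0],"rotation":[0.643,0,0.005],"grip":50},{"linear":[0.25,0,0],"rotation":[0.643,0,0.005],"grip":50},{"linear":[0.314,0,0],"rotation":[0.643,0,0.005],"grip":50},{"linear":[0.314,0,0],"rotation":[0.643,0,0.005],"grip":50},{"linear":[0.314,0,0],"rotation":[0.643,0,0.005],"grip":10},{"linear":[0.314,0,0],"rotation":[0.643,0,0.005],"grip":10},{"linear":[0.314,0,0],"rotation":[0.643,0,0.005],"grip":10},{"linear":[0.314,0,0],"rotation":[0.643,0,0.005],"grip":10},{"linear":[0.314,0,0],"rotation":[0.643,0,0.005],"grip":10},{"linear":[0.314,0,0],"rotation":[0.643,0,0.005],"grip":10}]' 50
python3 -c "
from plan import *
plan([((431.7,15.2,130),55,0,-1),((575,-60,150),30,0,-1),((644,-129.5,130),1.4,0,-1)])"
```

```text
time_s: 2.6
eef_pos: [432.4, 14.8, 6.5]
ee_rot: [0.675, 0.213, 0.674, -0.212]
force: [-1.2, 1.3, 7.8]
grip_width: 0.245
t 2.6 p [432.4  14.8   6.5] x [ 0.002 -0.    -1.   ] z [ 0.82  -0.573  0.002] zyaw -35.0 q [-0.238  0.461  1.997  0.001  0.682  0.372] F [-1.2  1.3  7.8] w 20.9
((431.7, 15.2, 130), 55, 0, -1) lin [-0.412  0.    -0.002] rot [ 0.002  0.004 -0.002] 
((575, -60, 150), 30, 0, -1) lin [-0.477  0.068  0.533] rot [ 0.874  0.003 -0.003] 
((644, -129.5, 130), 1.4, 0, -1) lin [-0.41   0.01   0.854] rot [ 1.873  0.002 -0.004] OVER
```

```bash
python3 -m jog '[{"linear":[-0.14,0,0],"rotation":[0,0,0],"grip":10},{"linear":[-0.28,0,0],"rotation":[0,0,0],"grip":10},{"linear":[-0.42,0,0],"rotation":[0,0,0],"grip":10},{"linear":[-0.53,0,0],"rotation":[0,0,0],"grip":10},{"linear":[-0.53,0.01,0.854],"rotation":[1,0,0],"grip":10},{"linear":[-0.53,0.01,0.854],"rotation":[1,0,0],"grip":10},{"linear":[-0.53,0.01,0.854],"rotation":[1,0,0],"grip":10},{"linear":[-0.53,0.01,0.854],"rotation":[1,0,0],"grip":10},{"linear":[-0.53,0.01,0.854],"rotation":[1,0,0],"grip":10},{"linear":[-0.53,0.01,0.854],"rotation":[1,0,0],"grip":10},{"linear":[-0.53,0.01,0.854],"rotation":[1,0,0],"grip":10},{"linear":[-0.53,0.01,0.854],"rotation":[1,0,0],"grip":10}]'
python3 -c "
from plan import *
plan([((644,-129.5,130),1.4,0,-1),((644,-129.5,14),1.4,0,-1)])"
```

```text
time_s: 3.6
eef_pos: [644.6, -130.8, 165.3]
ee_rot: [0.601, 0.373, 0.6, -0.373]
force: [-0.1, -0.3, -0.6]
grip_width: 0.244
t 3.6 p [ 644.6 -130.8  165.3] x [ 0.002 -0.    -1.   ] z [ 0.444 -0.896  0.001] zyaw -63.7 q [-0.378  0.658  1.141  0.001  1.341  0.733] F [-0.1 -0.3 -0.6] w 20.8
((644, -129.5, 130), 1.4, 0, -1) lin [ 0.118  0.    -0.005] rot [ 0.871  0.001 -0.004] 
((644, -129.5, 14), 1.4, 0, -1) lin [ 0.504 -0.001 -0.005] rot [ 0.871  0.001 -0.004]
```

```bash
python3 -m jog '[{"linear":[0.118,0,-0.005],"rotation":[0.871,0,0],"grip":10},{"linear":[0.118,0,-0.005],"rotation":[0.871,0,0],"grip":10},{"linear":[0.118,0,-0.005],"rotation":[0.871,0,0],"grip":10},{"linear":[0.118,0,-0.005],"rotation":[0.871,0,0],"grip":10},{"linear":[0.25,0,-0.005],"rotation":[0.871,0,0],"grip":10},{"linear":[0.38,0,-0.005],"rotation":[0.871,0,0],"grip":10},{"linear":[0.47,0,-0.005],"rotation":[0.871,0,0],"grip":10},{"linear":[0.505,0,-0.005],"rotation":[0.871,0,0],"grip":10},{"linear":[0.505,0,-0.005],"rotation":[0.871,0,0],"grip":10},{"linear":[0.505,0,-0.005],"rotation":[0.871,0,0],"grip":36},{"linear":[0.505,0,-0.005],"rotation":[0.871,0,0],"grip":36},{"linear":[0.505,0,-0.005],"rotation":[0.871,0,0],"grip":36},{"linear":[0.505,0,-0.005],"rotation":[0.871,0,0],"grip":36},{"linear":[0.38,0,-0.005],"rotation":[0.871,0,0],"grip":36},{"linear":[0.25,0,-0.005],"rotation":[0.871,0,0],"grip":36},{"linear":[0.1,0,-0.005],"rotation":[0.871,0,0],"grip":36},{"linear":[0,0,-0.005],"rotation":[0.871,0,0],"grip":50},{"linear":[0,0,-0.005],"rotation":[0.871,0,0],"grip":50}]'
python3 - <<'E'
from plan import *
plan([((433.2,-115,110),55.6,0,-1)])
p,d=capture("top"); cv2.imwrite("pics/top1.png",cv2.resize(p[90:290,180:430,::-1],None,fx=3,fy=3))
E
```

```text
time_s: 5.1
eef_pos: [646.4, -130.3, 174.1]
ee_rot: [0.511, 0.496, 0.501, -0.492]
force: [0.1, -0.2, 1.3]
grip_width: 0.579
t 5.1 p [ 646.4 -130.3  174.1] x [ 0.015 -0.005 -1.   ] z [ 0.024 -1.     0.006] zyaw -88.6 q [-0.376  0.648  1.136  0.001  1.343  1.17 ] F [ 0.1 -0.2  1.3] w 49.5
((433.2, -115, 110), 55.6, 0, -1) lin [ 0.203 -0.712 -0.07 ] rot [-1.892  0.024 -0.022] OVER
```

View pics/top1.png

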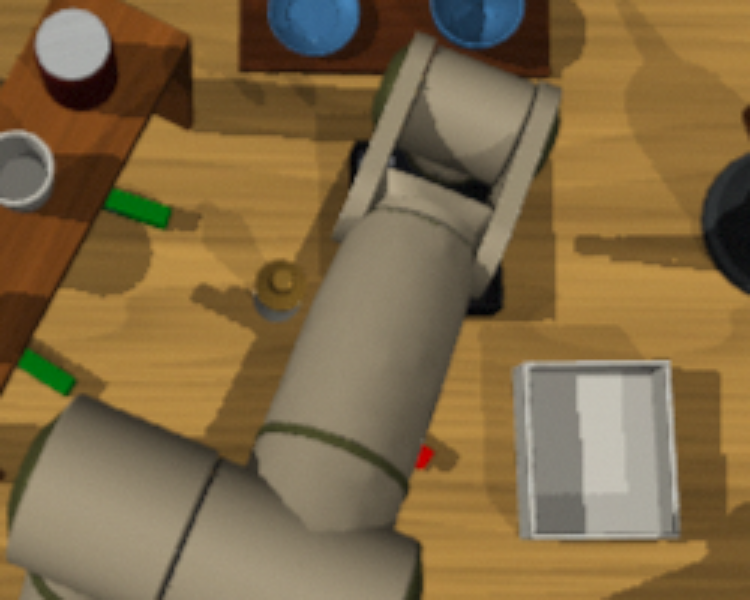

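```bash
python3 -m jog '[{"linear":[0.05,-0.712,-0.07],"rotation":[-1,0.024,-0.022],"grip":50},{"linear":[0.05,-0.712,-0.07],"rotation":[-1,0.024,-0.022],"grip":50},{"linear":[0.203,-0.712,-0.07],"rotation":[-1,0.024,-0.022],"grip":50},{"linear":[0.203,-0.712,-0.07],"rotation":[-1,0.024,-0.022],"grip":50},{"linear":[0.203,-0.712,-0.07],"rotation":[-1,0.024,-0.022],"grip":50},{"linear":[0.203,-0.712,-0.07],"rotation":[-1,0.024,-0.022],"grip":50},{"linear":[0.203,-0.712,-0.07],"rotation":[-1,0.024,-0.022],"grip":50}]'
python3 - <<'E'
from plan import *
plan([((433.2,-115,60),55.6,0,-1),((433.2,-115,8),55.6,0,-1)])
from scipy.optimize import least_squares
D=[([1,.313,1.498,1.331],[178.9,493.4,230.8],0),([.438,-.084,1.951,1.276],[251.3,245.5,229.9],0),([-.132,.148,1.983,1.01],[392.6,64.8,135.8],0),([-.236,.279,1.932,.932],[431.6,15.1,99.3],0),([-.238,.461,1.997,.682],[432.4,14.8,6.5],0),([-.378,.658,1.141,1.341],[644.6,-130.8,165.3],0)]
def fk(P,q):
    h,L1,L2,L3,off,e=P
    a=q[1];b=q[1]+q[2]  # angle from vertical
    c=b+q[3]
    r=L1*np.sin(a)+L2*np.sin(b)+e*np.cos(b)+L3*np.sin(c); z=h+L1*np.cos(a)+L2*np.cos(b)-e*np.sin(b)+L3*np.cos(c)
    return np.array([r*np.cos(q[0])-off*np.sin(q[0]),r*np.sin(q[0])+off*np.cos(q[0]),z])
f=lambda P:np.concatenate([fk(P,q)-p for q,p,_ in D])
s=least_squares(f,[200,400,400,250,115,0]); print(s.x,abs(s.fun).max())
E
```

```text
time_s: 5.73
eef_pos: [428.1, -113.1, 105.1]
ee_rot: [0.608, 0.354, 0.617, -0.353]
force: [-0.0, 0.4, 0.1]
grip_width: 0.586
t 5.73 p [ 428.1 -113.1  105.1] x [-0.009  0.008 -1.   ] z [ 0.5   -0.866 -0.011] zyaw -60.0 q [-0.526  0.295  1.89   0.003  0.969  0.52 ] F [-0.   0.4  0.1] w 50.1
((433.2, -115, 60), 55.6, 0, -1) lin [0.15  0.012 0.016] rot [-0.894 -0.024  0.002] 
((433.2, -115, 8), 55.6, 0, -1) lin [0.323 0.013 0.018] rot [-0.894 -0.024  0.002] 
[145.906 439.523 397.337 200.601 115.992  38.992] 0.380686240168723
```

```bash
python3 -m jog '[{"linear":[0.13,0.012,0.016],"rotation":[-0.894,-0.024,0],"grip":50},{"linear":[0.13,0.012,0.016],"rotation":[-0.894,-0.024,0],"grip":50},{"linear":[0.13,0.012,0.016],"rotation":[-0.894,-0.024,0],"grip":50},{"linear":[0.13,0.012,0.016],"rotation":[-0.894,-0.024,0],"grip":50},{"linear":[0.24,0.012,0.018],"rotation":[-0.894,-0.024,0],"grip":50},{"linear":[0.323,0.013,0.018],"rotation":[-0.894,-0.024,0],"grip":50},{"linear":[0.323,0.013,0.018],"rotation":[-0.894,-0.024,0],"grip":50},{"linear":[0.323,0.013,0.018],"rotation":[-0.894,-0.024,0],"grip":10},{"linear":[0.323,0.013,0.018],"rotation":[-0.894,-0.024,0],"grip":10},{"linear":[0.323,0.013,0.018],"rotation":[-0.894,-0.024,0],"grip":10},{"linear":[0.323,0.013,0.018],"rotation":[-0.894,-0.024,0],"grip":10},{"linear":[0.323,0.013,0.018],"rotation":[-0.894,-0.024,0],"grip":10},{"linear":[0.2,0.013,0.018],"rotation":[-0.894,-0.024,0],"grip":10},{"linear":[0.07,0.013,0.018],"rotation":[-0.894,-0.024,0],"grip":10},{"linear":[-0.06,0.013,0.018],"rotation":[-0.894,-0.024,0],"grip":10},{"linear":[-0.13,0.013,0.018],"rotation":[-0.894,-0.024,0],"grip":10},{"linear":[-0.13,0.013,0.018],"rotation":[-0.894,-0.024,0],"grip":10}]'
python3 - <<'E'
from plan import *
plan([((643.5,-189.5,150),1.4,0,-1)])
E
```

```text
time_s: 7.15
eef_pos: [436.5, -117.2, 148.9]
ee_rot: [0.679, 0.208, 0.672, -0.21]
force: [0.8, -0.0, -0.1]
grip_width: 0.242
t 7.15 p [ 436.5 -117.2  148.9] x [ 0.007 -0.006 -1.   ] z [ 0.825 -0.565  0.009] zyaw -34.4 q [-0.522  0.238  1.829 -0.001  1.065  0.079] F [ 0.8 -0.  -0.1] w 20.6
((643.5, -189.5, 150), 1.4, 0, -1) lin [0.003 0.191 0.706] rot [ 1.892  0.017 -0.008] OVER
```

```bash
python3 -m jog '[{"linear":[0,0.191,0.706],"rotation":[1,0.017,0],"grip":10},{"linear":[0,0.191,0.706],"rotation":[1,0.017,0],"grip":10},{"linear":[0,0.191,0.706],"rotation":[1,0.017,0],"grip":10},{"linear":[0,0.191,0.706],"rotation":[1,0.017,0],"grip":10},{"linear":[0,0.191,0.706],"rotation":[1,0.017,0],"grip":10},{"linear":[0,0.191,0.706],"rotation":[1,0.017,0],"grip":10},{"linear":[0,0.191,0.706],"rotation":[1,0.017,0],"grip":10},{"linear":[0,0.191,0.706],"rotation":[1,0.017,0],"grip":10}]'
python3 - <<'E'
from plan import *
plan([((643.5,-190.5,100),1.4,0,-1),((643.5,-190.5,15),1.4,0,-1)])
E
```

```text
time_s: 7.82
eef_pos: [643.3, -189.4, 149.6]
ee_rot: [0.603, 0.37, 0.603, -0.369]
force: [-0.2, -0.9, -0.7]
grip_width: 0.244
t 7.82 p [ 643.3 -189.4  149.6] x [ 0.     0.002 -1.   ] z [ 0.454 -0.891 -0.001] zyaw -63.0 q [-0.461  0.702  1.107  0.002  1.333  0.639] F [-0.2 -0.9 -0.7] w 20.8
((643.5, -190.5, 100), 1.4, 0, -1) lin [ 0.165 -0.001  0.004] rot [ 0.893 -0.003 -0.001] 
((643.5, -190.5, 15), 1.4, 0, -1) lin [ 0.449 -0.001  0.004] rot [ 0.893 -0.003 -0.001]
```

```bash
python3 -m jog '[{"linear":[0.1,0,0.004],"rotation":[0.893,0,0],"grip":10},{"linear":[0.1,0,0.004],"rotation":[0.893,0,0],"grip":10},{"linear":[0.1,0,0.004],"rotation":[0.893,0,0],"grip":10},{"linear":[0.1,0,0.004],"rotation":[0.893,0,0],"grip":10},{"linear":[0.22,0,0.004],"rotation":[0.893,0,0],"grip":10},{"linear":[0.35,0,0.004],"rotation":[0.893,0,0],"grip":10},{"linear":[0.42,0,0.004],"rotation":[0.893,0,0],"grip":10},{"linear":[0.449,0,0.004],"rotation":[0.893,0,0],"grip":10},{"linear":[0.449,0,0.004],"rotation":[0.893,0,0],"grip":10},{"linear":[0.449,0,0.004],"rotation":[0.893,0,0],"grip":35},{"linear":[0.449,0,0.004],"rotation":[0.893,0,0],"grip":35},{"linear":[0.449,0,0.004],"rotation":[0.893,0,0],"grip":35},{"linear":[0.449,0,0.004],"rotation":[0.893,0,0],"grip":35},{"linear":[0.3,0,0.004],"rotation":[0.893,0,0],"grip":35},{"linear":[0.17,0,0.004],"rotation":[0.893,0,0],"grip":35},{"linear":[0.04,0,0.004],"rotation":[0.893,0,0],"grip":35},{"linear":[-0.03,0,0.004],"rotation":[0.893,0,0],"grip":50},{"linear":[-0.03,0,0.004],"rotation":[0.893,0,0],"grip":50}]'
python3 - <<'E'
from plan import *
# G1: slanted grasps
for nm,C,yaw in(("G1",(499,258),58.5),("G2",(669.5,168),72.5)):
  e=np.array([np.cos(np.radians(yaw)),np.sin(np.radians(yaw))])
  for s in (-15,-25):
   for t in(30,):
    g=np.r_[np.array(C)+s*e,0]; x=np.r_[e*np.sin(np.radians(t)),-np.cos(np.radians(t))]
    tcp=g.copy(); tcp[2]=9; tcp[:2]+= e*0  # adjust below
    # grasp point lies 18.7 behind TCP; tip 9 high -> where the finger axis crosses z=15
    k=(15-9)/np.cos(np.radians(t)); tcp[:2]=g[:2]+e*np.sin(np.radians(t))*k
    pre=tcp-x*180
    print(nm,s,t,"tcp",tcp.round(1),"pre180",pre.round(1),"wrist200",(tcp-x*200).round(1))
plan([((420,120,200),58.5,0,-1),((420,120,200),58.5,30,-1)])
E
```

```text
time_s: 9.32
eef_pos: [645.6, -191.2, 165.1]
ee_rot: [0.509, 0.495, 0.503, -0.492]
force: [-0.5, -0.4, 0.5]
grip_width: 0.588
G1 -15 30 tcp [493.  248.2   9. ] pre180 [445.9 171.4 164.9] wrist200 [440.7 162.9 182.2]
G1 -25 30 tcp [487.7 239.6   9. ] pre180 [440.7 162.9 164.9] wrist200 [435.5 154.4 182.2]
G2 -15 30 tcp [666. 157.   9.] pre180 [639.   71.2 164.9] wrist200 [636.   61.6 182.2]
G2 -25 30 tcp [663.  147.5   9. ] pre180 [636.   61.6 164.9] wrist200 [633.   52.1 182.2]
t 9.32 p [ 645.6 -191.2  165.1] x [ 0.009 -0.003 -1.   ] z [ 0.024 -1.     0.003] zyaw -88.6 q [-0.462  0.69   1.086  0.002  1.356  1.084] F [-0.5 -0.4  0.5] w 50.2
((420, 120, 200), 58.5, 0, -1) lin [-0.126 -0.725 -1.055] rot [-1.993  0.015 -0.014] OVER
((420, 120, 200), 58.5, 30, -1) lin [-0.126 -0.725 -1.055] rot [-1.941  0.536  0.944] OVER
```

```bash
python3 -m jog '[{"linear":[-0.12,-0.5,-0.6],"rotation":[-1,0.015,-0.014],"grip":50},{"linear":[-0.15,-0.62,-0.9],"rotation":[-1,0.015,-0.014],"grip":50},{"linear":[-0.15,-0.72,-0.98],"rotation":[-1,0.015,-0.014],"grip":50},{"linear":[-0.15,-0.72,-0.98],"rotation":[-1,0.015,-0.014],"grip":50},{"linear":[-0.15,-0.72,-0.98],"rotation":[-1,0.015,-0.014],"grip":50},{"linear":[-0.15,-0.72,-0.98],"rotation":[-1,0.015,-0.014],"grip":50},{"linear":[-0.15,-0.72,-0.98],"rotation":[-1,0.015,-0.014],"grip":50},{"linear":[-0.15,-0.72,-0.98],"rotation":[-1,0.015,-0.014],"grip":50},{"linear":[-0.15,-0.72,-0.98],"rotation":[-1,0.015,-0.014],"grip":50},{"linear":[-0.15,-0.72,-0.98],"rotation":[-1,0.015,-0.014],"grip":50}]'
python3 - <<'E'
from plan import *
plan([((425,130,210),58.5,10,-1),((425,130,210),58.5,30,-1)])
E
```

```text
time_s: 10.15
eef_pos: [419.0, 101.0, 207.6]
ee_rot: [0.613, 0.353, 0.614, -0.351]
force: [0.1, -0.7, 1.0]
grip_width: 0.586
t 10.15 p [419.  101.  207.6] x [ 0.001  0.003 -1.   ] z [ 0.504 -0.864 -0.003] zyaw -59.7 q [-0.039  0.126  1.797  0.004  1.218  1.002] F [ 0.1 -0.7  1. ] w 50.0
((425, 130, 210), 58.5, 10, -1) lin [-0.008  0.066 -0.073] rot [-0.983  0.082  0.337] 
((425, 130, 210), 58.5, 30, -1) lin [-0.008  0.066 -0.073] rot [-0.963  0.254  1.02 ] OVER
```

```bash
python3 -m jog '[{"linear":[-0.008,0.03,-0.05],"rotation":[-0.963,0.24,0.97],"grip":50},{"linear":[-0.008,0.03,-0.05],"rotation":[-0.963,0.24,0.97],"grip":50},{"linear":[-0.008,0.03,-0.05],"rotation":[-0.963,0.24,0.97],"grip":50},{"linear":[-0.008,0.03,-0.05],"rotation":[-0.963,0.24,0.97],"grip":50},{"linear":[-0.008,0.03,-0.05],"rotation":[-0.963,0.24,0.97],"grip":50},{"linear":[-0.008,0.03,-0.05],"rotation":[-0.963,0.24,0.97],"grip":50},{"linear":[-0.008,0.03,-0.05],"rotation":[-0.963,0.24,0.97],"grip":50},{"linear":[-0.008,0.03,-0.05],"rotation":[-0.963,0.24,0.97],"grip":50}]'
python3 - <<'E'
from plan import *
plan([((440.7,162.9,164.9),58.5,30,-1),((487.7,239.6,9),58.5,30,-1)])
p,d=capture("scene"); cv2.imwrite("pics/s2.png",cv2.resize(p[60:340,80:400,::-1],None,fx=2.4,fy=2.1))
E
```

```text
time_s: 10.82
eef_pos: [419.2, 117.6, 209.7]
ee_rot: [0.706, 0.355, 0.612, -0.021]
force: [0.4, -0.3, 0.6]
grip_width: 0.584
t 10.82 p [419.2 117.6 209.7] x [ 0.25   0.404 -0.88 ] z [ 0.849 -0.528 -0.002] zyaw -31.9 q [-0.293 -0.014  2.028  0.554  1.061  0.004] F [ 0.4 -0.3  0.6] w 49.8
((440.7, 162.9, 164.9), 58.5, 30, -1) lin [ 0.21   0.075 -0.019] rot [-0.013  0.003  0.057] 
((487.7, 239.6, 9), 58.5, 30, -1) lin [ 0.81   0.092 -0.02 ] rot [-0.013  0.003  0.057]
```

View pics/s2.png

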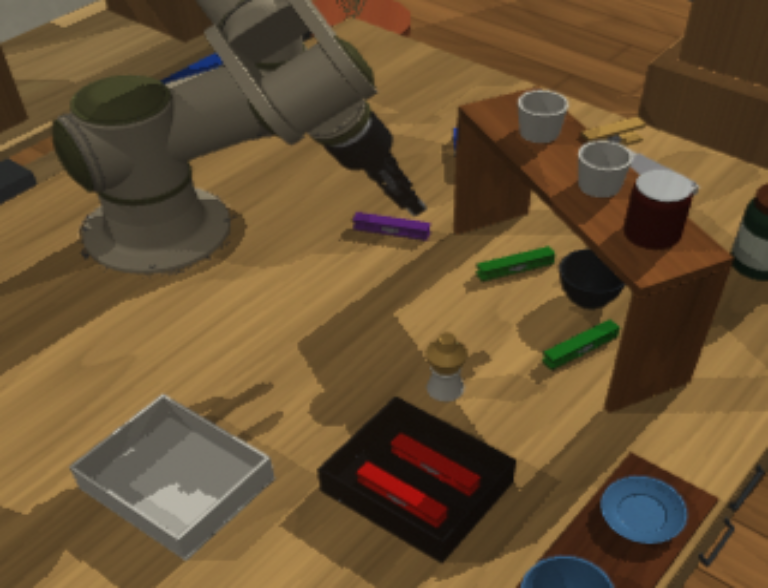

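```bash
python3 -m jog '[{"linear":[0.21,0.075,-0.022],"rotation":[-0.01,0,0.057],"grip":50},{"linear":[0.21,0.075,-0.022],"rotation":[-0.01,0,0.057],"grip":50},{"linear":[0.21,0.075,-0.022],"rotation":[-0.01,0,0.057],"grip":50},{"linear":[0.4,0.08,-0.022],"rotation":[-0.01,0,0.057],"grip":50},{"linear":[0.5,0.085,-0.022],"rotation":[-0.01,0,0.057],"grip":50},{"linear":[0.5,0.085,-0.022],"rotation":[-0.01,0,0.057],"grip":50},{"linear":[0.5,0.085,-0.022],"rotation":[-0.01,0,0.057],"grip":50}]'
python3 - <<'E'
from plan import *
plan([((487,239.8,11),58.5,30,-1)])
p,d=capture("scene"); a=p[60:300,180:400,::-1]
p2,d2=capture("top"); b=p2[120:320,100:320,::-1]
cv2.imwrite("pics/s3.png",np.hstack([cv2.resize(a,(400,436)),cv2.resize(b,(400,436))]))
E
```

```text
time_s: 11.45
eef_pos: [462.2, 202.2, 88.9]
ee_rot: [0.706, 0.361, 0.609, -0.01]
force: [-0.5, 0.3, -0.2]
grip_width: 0.584
t 11.45 p [462.2 202.2  88.9] x [ 0.258  0.426 -0.867] z [ 0.853 -0.522 -0.003] zyaw -31.5 q [-0.058  0.316  2.039  0.775  0.681 -0.098] F [-0.5  0.3 -0.2] w 49.9
((487, 239.8, 11), 58.5, 30, -1) lin [0.3   0.001 0.006] rot [-0.002 -0.005  0.004]
```

View pics/s3.png

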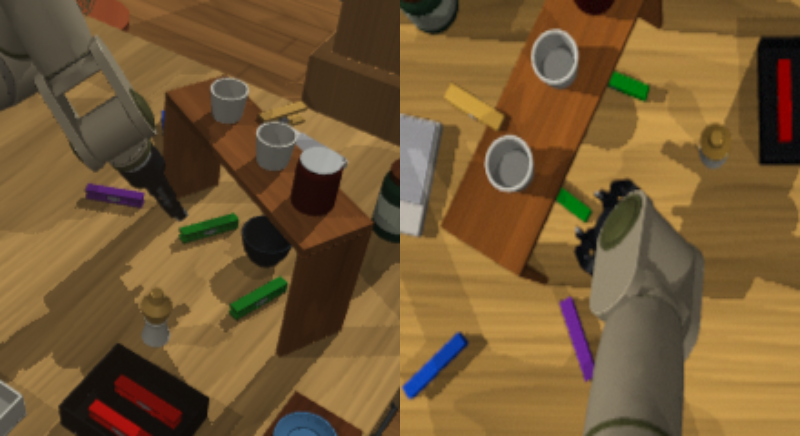

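```bash
python3 -m jog '[{"linear":[0.1,0,0.004],"rotation":[0,0,0],"grip":50},{"linear":[0.19,0,0.006],"rotation":[0,0,0],"grip":50},{"linear":[0.26,0,0.006],"rotation":[0,0,0],"grip":50},{"linear":[0.3,0,0.006],"rotation":[0,0,0],"grip":50},{"linear":[0.3,0,0.006],"rotation":[0,0,0],"grip":50},{"linear":[0.3,0,0.006],"rotation":[0,0,0],"grip":10},{"linear":[0.3,0,0.006],"rotation":[0,0,0],"grip":10},{"linear":[0.3,0,0.006],"rotation":[0,0,0],"grip":10},{"linear":[0.3,0,0.006],"rotation":[0,0,0],"grip":10},{"linear":[0.3,0,0.006],"rotation":[0,0,0],"grip":10},{"linear":[0.3,0,0.006],"rotation":[0,0,0],"grip":10}]' 60
python3 - <<'E'
from plan import *
plan([((482,231,16),58.5,30,-1),((440,163,60),58.5,30,-1),((420,110,180),58.5,30,-1)])
E
```

```text
time_s: 12.47
eef_pos: [489.9, 238.1, 16.1]
ee_rot: [0.709, 0.362, 0.605, -0.008]
force: [-4.1, -4.1, 9.0]
grip_width: 0.234
t 12.47 p [489.9 238.1  16.1] x [ 0.268  0.426 -0.864] z [ 0.852 -0.523  0.006] zyaw -31.6 q [ 0.031  0.529  1.979  0.971  0.53  -0.251] F [-4.1 -4.1  9. ] w 20.0
((482, 231, 16), 58.5, 30, -1) lin [-0.017 -0.03  -0.01 ] rot [ 0.004  0.011 -0.007] 
((440, 163, 60), 58.5, 30, -1) lin [-0.278 -0.186 -0.01 ] rot [ 0.004  0.011 -0.007] 
((420, 110, 180), 58.5, 30, -1) lin [-0.716 -0.145  0.028] rot [ 0.004  0.011 -0.007]
```

```bash
python3 -m jog '[{"linear":[-0.04,-0.02,0],"rotation":[0,0,0],"grip":10},{"linear":[-0.1,-0.07,0],"rotation":[0,0,0],"grip":10},{"linear":[-0.19,-0.13,-0.005],"rotation":[0,0,0],"grip":10},{"linear":[-0.278,-0.186,-0.01],"rotation":[0,0,0],"grip":10},{"linear":[-0.4,-0.18,0],"rotation":[0,0,0],"grip":10},{"linear":[-0.55,-0.16,0.01],"rotation":[0,0,0],"grip":10},{"linear":[-0.716,-0.145,0.028],"rotation":[0,0,0],"grip":10},{"linear":[-0.716,-0.145,0.028],"rotation":[0,0,0],"grip":10},{"linear":[-0.716,-0.145,0.028],"rotation":[0,0,0],"grip":10}]'
python3 - <<'E'
from plan import *
plan([((420,0,200),58.5,30,-1),((400,-180,200),30,30,-1),((400,-300,200),1.4,30,-1)])
p,d=capture("scene"); a=p[60:340,80:400,::-1]
cv2.imwrite("pics/s4.png",cv2.resize(a,None,fx=2,fy=2))
C=cloud("scene",d)
for b,c,n in blobs(mask(p,"green")):
    Q=C[b&(d>0)]; m=Q.mean(0); w,V=np.linalg.eigh(np.cov((Q-m).T)); print(c,m.round(1),V[:,2],((Q-m)@V[:,2]).min(),((Q-m)@V[:,2]).max())
E
```

```text
time_s: 13.22
eef_pos: [421.1, 108.3, 183.6]
ee_rot: [0.712, 0.362, 0.602, -0.009]
force: [1.1, -0.3, -1.0]
grip_width: 0.239
t 13.22 p [421.1 108.3 183.6] x [ 0.276  0.422 -0.863] z [ 0.851 -0.526  0.014] zyaw -31.7 q [-0.337  0.02   2.085  0.623  0.996 -0.123] F [ 1.1 -0.3 -1. ] w 20.4
((420, 0, 200), 58.5, 30, -1) lin [-0.201 -0.241  0.187] rot [ 0.008  0.028 -0.01 ] 
((400, -180, 200), 30, 30, -1) lin [-0.472 -0.713  0.446] rot [ 0.868 -0.472 -0.017] 
((400, -300, 200), 1.4, 30, -1) lin [-0.641 -1.009  0.657] rot [ 1.73  -0.974 -0.023] OVER
[259.683 159.159] [438.6 133.1 195. ] [-0.588 -0.809 -0.006] -27.30471205814671 23.82262425249403
[320.915 222.482] [669.  163.1  26.2] [-0.292 -0.956 -0.036] -65.21171048225767 56.17084814088865
```

View pics/s4.png

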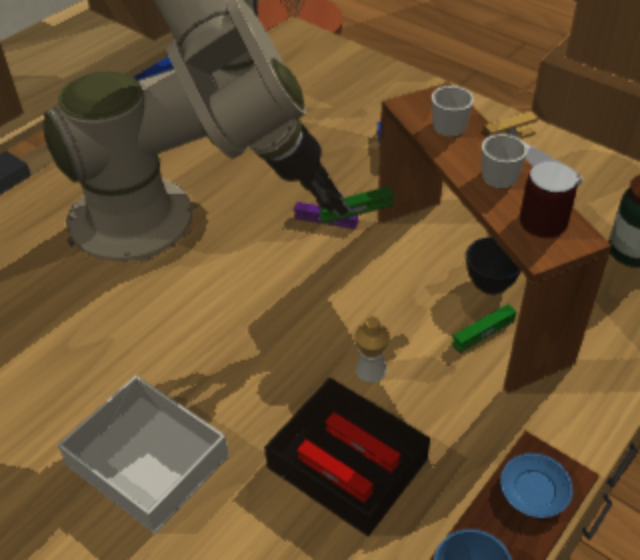

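```bash
python3 -m jog '[{"linear":[-0.472,-0.713,0.446],"rotation":[0.868,-0.472,-0.017],"grip":10},{"linear":[-0.472,-0.713,0.446],"rotation":[0.868,-0.472,-0.017],"grip":10},{"linear":[-0.472,-0.713,0.446],"rotation":[0.868,-0.472,-0.017],"grip":10},{"linear":[-0.472,-0.713,0.446],"rotation":[0.868,-0.472,-0.017],"grip":10},{"linear":[-0.472,-0.713,0.446],"rotation":[0.868,-0.472,-0.017],"grip":10},{"linear":[-0.472,-0.713,0.446],"rotation":[0.868,-0.472,-0.017],"grip":10},{"linear":[-0.472,-0.713,0.446],"rotation":[0.868,-0.472,-0.017],"grip":10},{"linear":[-0.472,-0.713,0.446],"rotation":[0.868,-0.472,-0.017],"grip":10}]'
python3 - <<'E'
from plan import *
plan([((403,-301,150),1.4,30,-1),((403,-301,90),1.4,30,-1)])
E
```

```text
time_s: 13.93
eef_pos: [399.3, -184.6, 196.8]
ee_rot: [0.681, 0.501, 0.5, -0.186]
force: [-0.0, 1.1, -0.4]
grip_width: 0.236
t 13.93 p [ 399.3 -184.6  196.8] x [ 0.431  0.248 -0.868] z [ 0.495 -0.869 -0.002] zyaw -60.3 q [-1.018  0.068  1.991  0.579  1.137 -0.229] F [-0.   1.1 -0.4] w 20.1
((403, -301, 150), 1.4, 30, -1) lin [ 0.045 -0.235  0.344] rot [ 0.854 -0.496  0.008] 
((403, -301, 90), 1.4, 30, -1) lin [ 0.218 -0.334  0.344] rot [ 0.854 -0.496  0.008]
```

```bash
python3 -m jog '[{"linear":[0.045,-0.235,0.344],"rotation":[0.854,-0.496,0],"grip":10},{"linear":[0.045,-0.235,0.344],"rotation":[0.854,-0.496,0],"grip":10},{"linear":[0.045,-0.235,0.344],"rotation":[0.854,-0.496,0],"grip":10},{"linear":[0.045,-0.235,0.344],"rotation":[0.854,-0.496,0],"grip":10},{"linear":[0.218,-0.334,0.344],"rotation":[0.854,-0.496,0],"grip":10},{"linear":[0.218,-0.334,0.344],"rotation":[0.854,-0.496,0],"grip":10},{"linear":[0.218,-0.334,0.344],"rotation":[0.854,-0.496,0],"grip":10}]'
python3 - <<'E'
from plan import *
plan([((403,-301,24),1.4,30,-1),((403,-301,130),1.4,30,-1)])
E
```

```text
time_s: 14.52
eef_pos: [401.8, -298.1, 85.6]
ee_rot: [0.613, 0.609, 0.365, -0.347]
force: [0.4, 0.1, -0.9]
grip_width: 0.236
t 14.52 p [ 401.8 -298.1   85.6] x [ 0.493  0.018 -0.87 ] z [ 0.025 -1.    -0.007] zyaw -88.6 q [-1.119  0.326  2.034  0.762  0.712 -0.144] F [ 0.4  0.1 -0.9] w 20.2
((403, -301, 24), 1.4, 30, -1) lin [ 0.18  -0.098  0.011] rot [-0.006 -0.013  0.017] 
((403, -301, 130), 1.4, 30, -1) lin [-0.127  0.076  0.009] rot [-0.006 -0.013  0.017]
```

```bash
python3 -m jog '[{"linear":[0.09,-0.05,0.011],"rotation":[0,-0.013,0.017],"grip":10},{"linear":[0.14,-0.08,0.011],"rotation":[0,-0.013,0.017],"grip":10},{"linear":[0.18,-0.098,0.011],"rotation":[0,-0.013,0.017],"grip":10},{"linear":[0.18,-0.098,0.011],"rotation":[0,-0.013,0.017],"grip":10},{"linear":[0.18,-0.098,0.011],"rotation":[0,-0.013,0.017],"grip":36},{"linear":[0.18,-0.098,0.011],"rotation":[0,-0.013,0.017],"grip":36},{"linear":[0.18,-0.098,0.011],"rotation":[0,-0.013,0.017],"grip":36},{"linear":[0.18,-0.098,0.011],"rotation":[0,-0.013,0.017],"grip":36},{"linear":[0.09,-0.05,0.011],"rotation":[0,0,0],"grip":36},{"linear":[-0.02,0.01,0.01],"rotation":[0,0,0],"grip":36},{"linear":[-0.13,0.07,0.009],"rotation":[0,0,0],"grip":36},{"linear":[-0.3,0.17,0.009],"rotation":[0,0,0],"grip":50},{"linear":[-0.4,0.2,0.009],"rotation":[0,0,0],"grip":50},{"linear":[-0.4,0.2,0.009],"rotation":[0,0,0],"grip":50},{"linear":[-0.4,0.2,0.009],"rotation":[0,0,0],"grip":50}]'
python3 - <<'E'
from plan import *
plan([((500,-150,210),40,30,-1),((630,40,200),72.5,30,-1)])
p,d=capture("scene"); a=p[60:340,80:400,::-1]
cv2.imwrite("pics/s5.png",cv2.resize(a,None,fx=2,fy=2))
E
```

```text
time_s: 15.77
eef_pos: [395.2, -302.8, 222.5]
ee_rot: [0.615, 0.607, 0.363, -0.348]
force: [-0.0, 1.0, -0.6]
grip_width: 0.586
t 15.77 p [ 395.2 -302.8  222.5] x [ 0.495  0.013 -0.869] z [ 0.025 -1.    -0.001] zyaw -88.6 q [-1.14   0.094  1.886  0.564  1.019  0.14 ] F [-0.   1.  -0.6] w 50.0
((500, -150, 210), 40, 30, -1) lin [ 0.216  0.293 -0.5  ] rot [-1.17   0.668  0.01 ] OVER
((630, 40, 200), 72.5, 30, -1) lin [ 0.467  0.667 -1.123] rot [-2.154  1.233  0.009] OVER
```

View pics/s5.png

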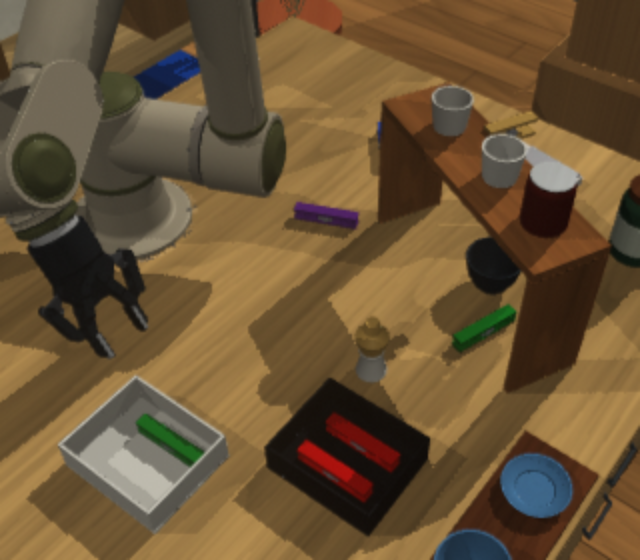

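```bash
python3 -m jog '[{"linear":[0.216,0.25,-0.5],"rotation":[-1,0.571,0],"grip":50},{"linear":[0.216,0.25,-0.5],"rotation":[-1,0.571,0],"grip":50},{"linear":[0.216,0.25,-0.5],"rotation":[-1,0.571,0],"grip":50},{"linear":[0.216,0.25,-0.5],"rotation":[-1,0.571,0],"grip":50},{"linear":[0.216,0.25,-0.5],"rotation":[-1,0.571,0],"grip":50},{"linear":[0.216,0.25,-0.5],"rotation":[-1,0.571,0],"grip":50},{"linear":[0.216,0.25,-0.5],"rotation":[-1,0.571,0],"grip":50}]'
python3 - <<'E'
from plan import *
plan([((638,30,220),72.5,30,-1)])
E
```

```text
time_s: 16.4
eef_pos: [488.0, -149.0, 199.8]
ee_rot: [0.686, 0.481, 0.522, -0.158]
force: [0.8, -0.3, -0.5]
grip_width: 0.591
t 16.4 p [ 488.  -149.   199.8] x [ 0.405  0.286 -0.869] z [ 0.564 -0.826 -0.009] zyaw -55.6 q [-0.788  0.204  1.822  0.581  1.098 -0.081] F [ 0.8 -0.3 -0.5] w 50.5
((638, 30, 220), 72.5, 30, -1) lin [ 0.314  0.684 -0.211] rot [-1.163  0.648  0.004] OVER
```

```bash
python3 -m jog '[{"linear":[0.25,0.65,-0.211],"rotation":[-1,0.557,0],"grip":50},{"linear":[0.25,0.65,-0.211],"rotation":[-1,0.557,0],"grip":50},{"linear":[0.314,0.684,-0.211],"rotation":[-1,0.557,0],"grip":50},{"linear":[0.314,0.684,-0.211],"rotation":[-1,0.557,0],"grip":50},{"linear":[0.314,0.684,-0.211],"rotation":[-1,0.557,0],"grip":50},{"linear":[0.314,0.684,-0.211],"rotation":[-1,0.557,0],"grip":50},{"linear":[0.314,0.684,-0.211],"rotation":[-1,0.557,0],"grip":50},{"linear":[0.314,0.684,-0.211],"rotation":[-1,0.557,0],"grip":50}]'
python3 - <<'E'
from plan import *
plan([((636,61.6,165),72.5,30,-1),((650,105,88),72.5,30,-1)])
E
```

```text
time_s: 17.07
eef_pos: [638.0, 29.6, 219.0]
ee_rot: [0.704, 0.315, 0.635, 0.043]
force: [-0.2, -0.1, 0.8]
grip_width: 0.588
t 17.07 p [638.   29.6 219. ] x [ 0.191  0.46  -0.867] z [ 0.921 -0.39  -0.004] zyaw -22.9 q [-0.344  0.504  1.34   0.541  1.309 -0.089] F [-0.2 -0.1  0.8] w 50.2
((636, 61.6, 165), 72.5, 30, -1) lin [ 0.204 -0.007 -0.047] rot [-0.168  0.088  0.005] 
((650, 105, 88), 72.5, 30, -1) lin [ 0.502 -0.003 -0.059] rot [-0.168  0.088  0.005]
```

```bash
python3 -m jog '[{"linear":[0.1,-0.007,-0.047],"rotation":[-0.168,0.088,0],"grip":50},{"linear":[0.2,-0.007,-0.047],"rotation":[-0.168,0.088,0],"grip":50},{"linear":[0.33,-0.005,-0.055],"rotation":[-0.168,0.088,0],"grip":50},{"linear":[0.44,-0.003,-0.059],"rotation":[-0.168,0.088,0],"grip":50},{"linear":[0.5,-0.003,-0.059],"rotation":[-0.168,0.088,0],"grip":50},{"linear":[0.5,-0.003,-0.059],"rotation":[-0.168,0.088,0],"grip":50},{"linear":[0.5,-0.003,-0.059],"rotation":[-0.168,0.088,0],"grip":50}]'
python3 - <<'E'
from plan import *
plan([((662.6,147.5,15),72.5,30,-1)])
p,d=capture("scene"); a=p[60:300,180:400,::-1]
p2,d2=capture("top"); b=p2[80:280,120:340,::-1]
cv2.imwrite("pics/s6.png",np.hstack([cv2.resize(a,(400,436)),cv2.resize(b,(400,436))]))
E
```

```text
time_s: 17.65
eef_pos: [649.6, 103.1, 88.3]
ee_rot: [0.703, 0.285, 0.648, 0.075]
force: [0.6, -0.7, 1.9]
grip_width: 0.585
t 17.65 p [649.6 103.1  88.3] x [ 0.15   0.475 -0.867] z [ 0.953 -0.303 -0.001] zyaw -17.6 q [-0.221  0.68   1.415  0.597  1.081 -0.209] F [ 0.6 -0.7  1.9] w 50.0
((662.6, 147.5, 15), 72.5, 30, -1) lin [ 0.289  0.012 -0.003] rot [-0.006  0.     0.005]
```

View pics/s6.png

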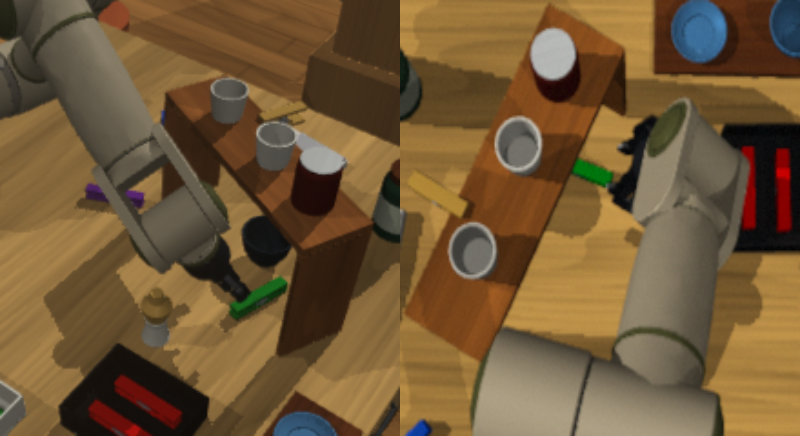

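```bash
python3 -m jog '[{"linear":[0.1,0.005,-0.003],"rotation":[0,0,0],"grip":50},{"linear":[0.18,0.01,-0.003],"rotation":[0,0,0],"grip":50},{"linear":[0.25,0.012,-0.003],"rotation":[0,0,0],"grip":50},{"linear":[0.289,0.012,-0.003],"rotation":[0,0,0],"grip":50},{"linear":[0.289,0.012,-0.003],"rotation":[0,0,0],"grip":50},{"linear":[0.289,0.012,-0.003],"rotation":[0,0,0],"grip":10},{"linear":[0.289,0.012,-0.003],"rotation":[0,0,0],"grip":10},{"linear":[0.289,0.012,-0.003],"rotation":[0,0,0],"grip":10},{"linear":[0.289,0.012,-0.003],"rotation":[0,0,0],"grip":10},{"linear":[0.289,0.012,-0.003],"rotation":[0,0,0],"grip":10},{"linear":[0.289,0.012,-0.003],"rotation":[0,0,0],"grip":10}]' 60
python3 - <<'E'
from plan import *
plan([((660,139,22),72.5,30,-1),((645,85,70),72.5,30,-1),((635,20,220),72.5,30,-1)])
E
```

```text
time_s: 18.67
eef_pos: [664.9, 146.2, 18.7]
ee_rot: [0.705, 0.285, 0.645, 0.075]
force: [-2.8, -4.0, 6.9]
grip_width: 0.236
t 18.67 p [664.9 146.2  18.7] x [ 0.156  0.474 -0.867] z [ 0.953 -0.304  0.005] zyaw -17.7 q [-0.147  0.805  1.395  0.647  0.953 -0.225] F [-2.8 -4.   6.9] w 20.2
((660, 139, 22), 72.5, 30, -1) lin [-0.023 -0.019 -0.008] rot [-0.001  0.013  0.003] 
((645, 85, 70), 72.5, 30, -1) lin [-0.255 -0.101 -0.   ] rot [-0.001  0.013  0.003] 
((635, 20, 220), 72.5, 30, -1) lin [-0.796 -0.039  0.037] rot [-0.001  0.013  0.003]
```

```bash
python3 -m jog '[{"linear":[-0.06,-0.01,0],"rotation":[0,0,0],"grip":10},{"linear":[-0.16,-0.02,0],"rotation":[0,0,0],"grip":10},{"linear":[-0.28,-0.02,0],"rotation":[0,0,0],"grip":10},{"linear":[-0.4,-0.025,0.01],"rotation":[0,0,0],"grip":10},{"linear":[-0.53,-0.03,0.02],"rotation":[0,0,0],"grip":10},{"linear":[-0.66,-0.035,0.03],"rotation":[0,0,0],"grip":10},{"linear":[-0.796,-0.039,0.037],"rotation":[0,0,0],"grip":10},{"linear":[-0.796,-0.039,0.037],"rotation":[0,0,0],"grip":10},{"linear":[-0.796,-0.039,0.037],"rotation":[0,0,0],"grip":10}]'
python3 - <<'E'
from plan import *
plan([((500,-140,230),42,30,-1)])
p,d=capture("scene"); a=p[60:340,80:400,::-1]
cv2.imwrite("pics/s7.png",cv2.resize(a,None,fx=2,fy=2))
E
```

```text
time_s: 19.42
eef_pos: [635.6, 18.5, 222.3]
ee_rot: [0.707, 0.285, 0.643, 0.075]
force: [0.8, 0.0, -1.0]
grip_width: 0.231
t 19.42 p [635.6  18.5 222.3] x [ 0.161  0.472 -0.867] z [ 0.952 -0.306  0.01 ] zyaw -17.8 q [-0.364  0.518  1.31   0.534  1.366 -0.18 ] F [ 0.8  0.  -1. ] w 19.7
((500, -140, 230), 42, 30, -1) lin [-0.344 -0.542 -0.268] rot [ 0.922 -0.509 -0.001]
```

View pics/s7.png

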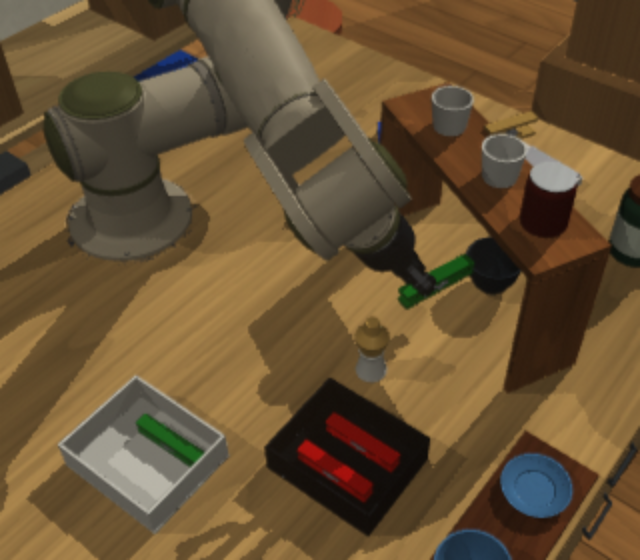

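Green clip held level at (437,280) in front of the shelf. Whisk (371,350), bowl, cups and tin are standing as before. On to the tray.

```bash
python3 -m jog '[{"linear":[-0.344,-0.542,-0.268],"rotation":[0.922,-0.509,0],"grip":10},{"linear":[-0.344,-0.542,-0.268],"rotation":[0.922,-0.509,0],"grip":10},{"linear":[-0.344,-0.542,-0.268],"rotation":[0.922,-0.509,0],"grip":10},{"linear":[-0.344,-0.542,-0.268],"rotation":[0.922,-0.509,0],"grip":10},{"linear":[-0.344,-0.542,-0.268],"rotation":[0.922,-0.509,0],"grip":10},{"linear":[-0.344,-0.542,-0.268],"rotation":[0.922,-0.509,0],"grip":10},{"linear":[-0.344,-0.542,-0.268],"rotation":[0.922,-0.509,0],"grip":10}]'
python3 - <<'E'
from plan import *
plan([((403,-360,180),10,30,-1)])
E
```

```text
time_s: 20.05
eef_pos: [498.8, -139.9, 227.6]
ee_rot: [0.697, 0.446, 0.551, -0.111]
force: [-0.8, -0.2, -0.6]
grip_width: 0.236
t 20.05 p [ 498.8 -139.9  227.6] x [ 0.368  0.336 -0.867] z [ 0.668 -0.744 -0.005] zyaw -48.1 q [-0.762  0.213  1.731  0.56   1.215 -0.126] F [-0.8 -0.2 -0.6] w 20.1
((403, -360, 180), 10, 30, -1) lin [-0.227 -0.709  0.333] rot [ 0.96  -0.565  0.005]
```

```bash
python3 -m jog '[{"linear":[-0.227,-0.709,0.333],"rotation":[0.96,-0.565,0],"grip":10},{"linear":[-0.227,-0.709,0.333],"rotation":[0.96,-0.565,0],"grip":10},{"linear":[-0.227,-0.709,0.333],"rotation":[0.96,-0.565,0],"grip":10},{"linear":[-0.227,-0.709,0.333],"rotation":[0.96,-0.565,0],"grip":10},{"linear":[-0.227,-0.709,0.333],"rotation":[0.96,-0.565,0],"grip":10},{"linear":[-0.227,-0.709,0.333],"rotation":[0.96,-0.565,0],"grip":10},{"linear":[-0.227,-0.709,0.333],"rotation":[0.96,-0.565,0],"grip":10},{"linear":[-0.227,-0.709,0.333],"rotation":[0.96,-0.565,0],"grip":10}]'
python3 - <<'E'
from plan import *
plan([((404,-360,90),1.4,30,-1),((404,-360,28),1.4,30,-1)])
p,d=capture("scene"); a=p[160:384,60:300,::-1]
cv2.imwrite("pics/s8.png",cv2.resize(a,None,fx=2.4,fy=2.4))
C=cloud("scene",d)
for b,c,n in blobs(mask(p,"green")):
    Q=C[b&(d>0)]; T=Q[Q[:,2]>np.percentile(Q[:,2],90)-5]; print(c,T.mean(0).round(1),cv2.boxPoints(cv2.minAreaRect(T[:,:2].astype(np.float32))).ravel().round(1))
E
```

```text
time_s: 20.72
eef_pos: [403.3, -359.7, 178.6]
ee_rot: [0.64, 0.579, 0.407, -0.299]
force: [0.0, 1.2, -0.7]
grip_width: 0.235
t 20.72 p [ 403.3 -359.7  178.6] x [ 0.49   0.088 -0.867] z [ 0.174 -0.985 -0.002] zyaw -80.0 q [-1.19   0.291  1.77   0.596  1.051 -0.089] F [ 0.   1.2 -0.7] w 20.1
((404, -360, 90), 1.4, 30, -1) lin [ 0.257 -0.145  0.002] rot [ 0.259 -0.153  0.006] 
((404, -360, 28), 1.4, 30, -1) lin [ 0.436 -0.248  0.002] rot [ 0.259 -0.153  0.006] 
[153.429 270.51 ] [ 439.4 -352.7  186.7] [ 368.  -355.5  372.4 -377.8  488.5 -354.9  484.1 -332.5]
```

View pics/s8.png

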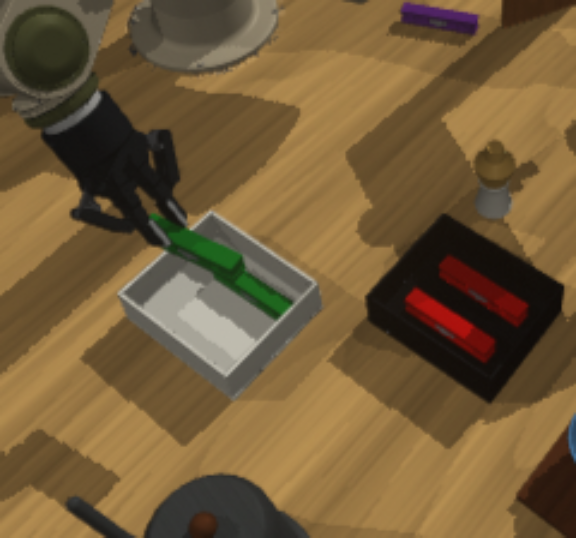

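```bash
python3 -m jog '[{"linear":[0.12,-0.09,0],"rotation":[0.259,-0.153,0],"grip":10},{"linear":[0.24,-0.16,0],"rotation":[0.259,-0.153,0],"grip":10},{"linear":[0.34,-0.22,0],"rotation":[0.259,-0.153,0],"grip":10},{"linear":[0.4,-0.255,-0.003],"rotation":[0.259,-0.153,0],"grip":10},{"linear":[0.425,-0.272,-0.003],"rotation":[0.259,-0.153,0],"grip":10},{"linear":[0.425,-0.272,-0.003],"rotation":[0.259,-0.153,0],"grip":10},{"linear":[0.425,-0.272,-0.003],"rotation":[0.259,-0.153,0],"grip":36},{"linear":[0.425,-0.272,-0.003],"rotation":[0.259,-0.153,0],"grip":36},{"linear":[0.425,-0.272,-0.003],"rotation":[0.259,-0.153,0],"grip":36},{"linear":[0.425,-0.272,-0.003],"rotation":[0.259,-0.153,0],"grip":36},{"linear":[0.34,-0.22,0],"rotation":[0.259,-0.153,0],"grip":36},{"linear":[0.24,-0.16,0],"rotation":[0.259,-0.153,0],"grip":36},{"linear":[0.12,-0.09,0],"rotation":[0.259,-0.153,0],"grip":36},{"linear":[0,0,0],"rotation":[0.259,-0.153,0],"grip":36},{"linear":[-0.25,-0.2,0],"rotation":[0.259,-0.153,0],"grip":36},{"linear":[-0.45,-0.4,0],"rotation":[0.259,-0.153,0],"grip":36},{"linear":[-0.45,-0.4,0],"rotation":[0.259,-0.153,0],"grip":36},{"linear":[-0.45,-0.4,0],"rotation":[0.259,-0.153,0],"grip":36},{"linear":[-0.45,-0.4,0],"rotation":[0.259,-0.153,0],"grip":36}]'
python3 - <<'E'
from plan import *
plan([])
S={}
for n in("scene","top"):
    p,d=capture(n); S[n]=p; C=cloud(n,d)
    for col in("red","green"):
        for b,c,k in blobs(mask(p,col)):
            Q=C[b&(d>0)]; T=Q[Q[:,2]>np.percentile(Q[:,2],90)-5]
            if len(T)>5 and T[:,2].mean()<100: print(n,col,c.round(),"top z",np.percentile(Q[:,2],[50,95]).round(1),cv2.boxPoints(cv2.minAreaRect(T[:,:2].astype(np.float32))).ravel().round(0))
    # things left in place
    z0=np.load(f"pics/{n}0.npz")["p"]
    cv2.imwrite(f"pics/{n}9.png",p[:,:,::-1])
    if n=="scene": 
        D=cv2.absdiff(p,z0).max(-1); print("whisk/bowl/cups/tin diff",[int((D[v0:v1,u0:u1]>60).sum()) for u0,u1,v0,v1 in((252,282,215,255),(312,342,175,210),(292,320,100,128),(318,345,125,155),(340,370,140,180))])
a=cv2.resize(S["scene"][60:384,60:420,::-1],(400,360)); b=cv2.resize(S["top"][60:300,90:430,::-1],(400,360)); cv2.imwrite("pics/f.png",np.hstack([a,b]))
E
```

```text
time_s: 22.35
eef_pos: [231.8, -390.1, 238.6]
ee_rot: [0.617, 0.606, 0.361, -0.348]
force: [0.8, 0.9, -0.1]
grip_width: 0.424
t 22.35 p [ 231.8 -390.1  238.6] x [ 0.497  0.007 -0.868] z [ 0.023 -1.     0.004] zyaw -88.7 q [-1.6    0.072  1.865  0.545  1.276 -0.234] F [ 0.8  0.9 -0.1] w 36.2
scene red [261. 280.] top z [31.  35.3] [ 587. -119.  587. -142.  706. -140.  705. -116.]
scene red [247. 294.] top z [31.4 34.6] [ 583. -180.  584. -204.  704. -200.  703. -176.]
scene green [164. 279.] top z [31.4 34.9] [ 369. -292.  370. -315.  484. -306.  482. -284.]
scene green [149. 292.] top z [31.3 35.1] [ 364. -348.  366. -371.  482. -364.  480. -341.]
whisk/bowl/cups/tin diff [9, 0, 0, 0, 0]
top red [311. 166.] top z [31.8 37.3] [ 585. -118.  585. -138.  702. -138.  702. -118.]
top red [330. 167.] top z [31.2 37.2] [ 583. -179.  584. -201.  701. -199.  700. -176.]
top green [366. 235.] top z [32.1 37.4] [ 370. -289.  371. -311.  485. -306.  484. -285.]
top green [384. 238.] top z [31.9 37.2] [ 361. -346.  363. -369.  478. -361.  476. -339.]
```

View pics/f.png

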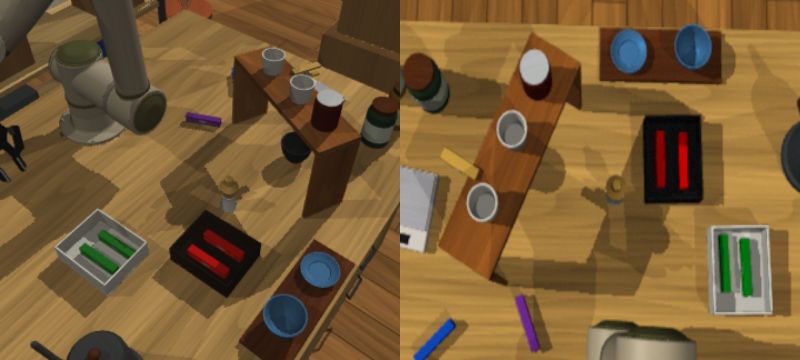

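The final picture shows both reds lying flat in the caddy, at (660,160) and (682,160) in the right half, and both greens flat in the tray, at (724,263) and (746,267). The whisk, bowl, cups and tin are unmoved.

```bash
python3 -c "
from rig import *
finish_job()"
```

```text
the job is handed in; nothing more can be done
```

All four clips are sorted and the job is handed in, at about 22.5 s on the robot's clock. I picked the two reds upright and put them in the black caddy. The two greens came out from under the shelf board with the hand slanted 30° and went into the white tray.

- **Clips:** in both camera views all four lie flat inside. Their tops are at about 31–37 mm, under the 55 mm rim, and clear of the walls.
- **Other objects:** before and after pictures of the bowl, cups and tin show no change. The whisk area differs by 9 pixels, probably moving shadow, since the whisk stands in the same place in both views.
- **Forces:** I only read forces at the end of each move, and the highest was about 11 N, when closing on the clips. On both slanted grasps the fingers stopped 4–5 mm above the height I aimed for, probably from lightly touching the table. The grips held.
- **Disagreement:** the two cameras differed by 2–3 mm on clip positions, which I averaged.

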